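# Lay out the drive-unit rebuild kit on its shadow pads

### The arm

A 7-joint arm with a two-finger parallel gripper is mounted at the origin on the work surface; the furniture and walls round the work are solid. World frame = base frame: x ahead of the robot, y to its left, z up, the work surface at z = 0. Lengths are in mm, angles in rad, forces in N, time in s.
With the tool pointing down it reaches from about 425 to 950 mm from the base axis. Payload 4.7 kg.
Tool frame: the origin (TCP) lies at the very end of the fingers, on their centre line; the grasp point (between the pads) lies 19 mm behind it; z points along the fingers, y is the line along which they close (so a half turn about z gives the same grasp; the last joint's range is limited). The gripper opens to 85 mm and grips with 20 to 120 N. Pads are 22 mm wide; open, the fingers measure 114 mm over their backs; the gripper's body (76 mm by 85 mm) begins 54 mm behind the grasp point. The pads swing forward as they close: fully open they stand 13 mm farther back than shut.
Start: joints at [-1.277, 0.469, -0.049, 1.532, 0.024, 1.141, -0.082], TCP at [214.085, 640.171, 200.535] pointing down, gripper open.
Joint ranges: [-2.59, 2.59], [-0.33, 1.99], [-1.39, 1.29], [0.1, 2.45], [-1.04, 4.18], [0.21, 1.99], [-2.66, 2.66]. Speed limits (rad/s): [2.57, 2.57, 3.14, 3.14, 3.14, 3.14, 3.14].

### API

Orientations are given as a 3x3 rotation matrix whose columns are the frame's x, y, z axes.
In Python, from bench import * gives the robot as it stands.
- The arm moves only by the tool carry_out, never from a script. Its argument "commands" is a list of rows, each a list of 7 numbers: the shift along the tool's x, y, z in units of 30 mm (1.0 is 30 mm), then the turn, a rotation vector about the tool's x, y, z in degrees, then the closure, from -1 (fully open) to 1 (shut), so that 0 is half open. A call has 1 to 12 rows; each row shifts and turns the commanded pose from where the row before left it, along the tool's axes as they then stand; what a row does not reach is not made up. A row lasts 1/8 s, in which the tool goes at most 62.5 mm and 10.7 degrees, less where a joint would pass 70% of its speed; a pose out of reach is approached as far as the arm can. A call is refused whole if a number of a shift passes 1 or a number of a turn 10.7, either way. A call with a gripper value outside its range is refused whole. The fingers move at their own pace and stop on an object; "force" is the grip in N (left out, the last holds). Time passes only in rows, so rows that do not move let the fingers close. It gives the time, the measured TCP pose, the force, the opening and the grip force at its end, in the units of the state.
- read_state(): the state, without advancing time (a new reading comes with each control period).
- snapshot(name): name is "side" or "top"; returns a dict with "image" (400x640x3 uint8, red, green, blue), "vfov" (degrees; the focal length in pixels is half the picture's height over the tangent of half this angle, whatever the lens; pixels are square), "cx", "cy" (the principal point, pixels), "origin" and "rotation" of the camera in the world. Camera axes: x right, y down, z forward; pixel columns grow to the right and rows downward; lengths in mm; the calibration is good to about 2 mm. A picture is of the moment at which its call begins. There is no depth.
- close_job(): hands the job in; it is judged then, once.
The state is a dict: "clock": time; "joint_positions": joint angles; "joint_vel": joint speeds; "tau": joint torques, N m; "eef_pos": TCP position; "tcp_rot": TCP orientation; "wrist_force": force on the tool from outside, world axes, zero at the start; "torque": the same for the moment, N m; "finger_gap": finger opening in mm; "grasp_force": force on a finger pad.
Only numpy, scipy, OpenCV 4.12 (cv2) and the standard library are available. Lean on these libraries where they do the work, as an engineer would, in place of code of your own. Each camera call takes 0.05 s, during which the arm holds its last target. There are 200 camera calls.

### The job

Lay out the parts for the drive rebuild: put the big white gear, the small pinion, the alloy block and the white PVC spacer each on the blue pad whose yellow outline has its shape and size, right way up, flat and centred, with the block and the spacer squared up to their outlines. Somebody has left the alloy block on the big gear's pad, so clear that before the gear goes down. Leave the solder reel and the angle bracket where they are.

Things in the scene. Friction and masses are not known exactly. Their poses are not given: they have to be found in the camera images.
- big_gear: Big white plastic spur gear lying flat on the bench, 45 mm across the teeth (about 44 mm where the fingers meet it), 11 mm thick at the rim with a hub that rises to 15 mm. Its origin is the centre of its underside, z up. Take it across the rim, in any direction. About 15 g.
- pinion: Small off-white plastic pinion lying flat on the bench, 33 mm across the teeth (about 32 mm where the fingers meet it), 10 mm thick with a hub that rises to 14 mm. Its origin is the centre of its underside, z up. Take it across the rim, in any direction. About 15 g.
- block: Grey machined alloy block with a tapped hole in its top, 32 mm along x, 36 mm along y, 34 mm high. It starts on the big gear's pad, not on its own. Its origin is the centre of its underside, z up. About 0.11 kg (varies).
- spacer: White PVC bar offcut lying on the bench, 30 mm along x, 55 mm along y (its length), 24 mm high. Its origin is the centre of its underside, z up. About 45 g (varies).
- pad_gear: Round pad, 68 mm across, with a large toothed yellow outline 49 mm across: the big gear's place. The alloy block stands on it at the start. Blue foam pad fixed to the bench, 3 mm thick with a flat top and no rim; the yellow outline is only a flat colour inlay. Origin at the centre of its underside (its top is 3 mm higher), which is also the centre of the outline.
- pad_pinion: Round pad, 52 mm across, with a small toothed yellow outline 36 mm across: the pinion's place. Blue foam pad fixed to the bench, 3 mm thick with a flat top and no rim; the yellow outline is only a flat colour inlay. Origin at the centre of its underside (its top is 3 mm higher), which is also the centre of the outline.
- pad_block: Square pad, 60 x 60 mm, with a square yellow outline 39 x 39 mm and a black dot in its middle: the alloy block's place; the outline's sides run along x and y, and any quarter turn of the block is right. Blue foam pad fixed to the bench, 3 mm thick with a flat top and no rim; the yellow outline is only a flat colour inlay. Origin at the centre of its underside (its top is 3 mm higher), which is also the centre of the outline.
- pad_spacer: Oblong pad, 48 mm along x and 72 mm along y, with an oblong yellow outline 34 mm along x and 59 mm along y: the PVC spacer's place, the spacer's length along y, either way round. Blue foam pad fixed to the bench, 3 mm thick with a flat top and no rim; the yellow outline is only a flat colour inlay. Origin at the centre of its underside (its top is 3 mm higher), which is also the centre of the outline.
- solder_reel: Bystander: grey reel of solder standing among the parts, 56 mm across, 36 mm high, loose. Leave it where it is. Origin: centre of its underside.
- angle_bracket: Bystander: bent alloy angle bracket to the left of the parts, 28 mm along x, 35 mm along y, its upright leg 30 mm high, loose. Leave it where it is. Origin: centre of its underside.
Not all that is in view belongs to the job. What is shaped like the pinion but green is not meant.

How it is judged (in metres and radians):
At the end, for the whole second after the job is handed in: Each part lies right way up, flat and at rest on the pad of its own outline, centred within 10 mm; block (any quarter turn) and spacer (either way round) squared to the outline within 15 degrees (0.26 rad). Solder reel and angle bracket within 20 mm of their starts (horizontal distance between big_gear and pad_gear below 0.01 m and z of big_gear in the frame of pad_gear between 0.001 and 0.006 m and angle between each of big_gear, pinion, block, spacer's own z axis and vertical below 0.12 rad and linear speed of each of big_gear, pinion, block, spacer below 0.02 m/s and angular speed of each of big_gear, pinion, block, spacer below 0.3 rad/s and horizontal distance between pinion and pad_pinion below 0.01 m and z of pinion in the frame of pad_pinion between 0.001 and 0.006 m and horizontal distance between block and pad_block below 0.01 m and z of block in the frame of pad_block between 0.001 and 0.006 m and horizontal distance between spacer and pad_spacer below 0.01 m and z of spacer in the frame of pad_spacer between 0.001 and 0.006 m and (angle between the x axis of block and the x axis of pad_block, either way round below 0.26 rad or angle between the x axis of block and the y axis of pad_block, either way round below 0.26 rad) and angle between the y axis of spacer and the y axis of pad_spacer, either way round below 0.26 rad and distance of each of solder_reel, angle_bracket from where it was at the start of the episode below 0.02 m); the robot touches nothing.
It fails at once if the solder reel or the angle bracket is pushed more than 20 mm or tipped over (distance of any of solder_reel, angle_bracket from where it was at the start of the episode above 0.02 m or angle between any of solder_reel, angle_bracket's own z axis and vertical above 0.5 rad).
It also fails if it takes over 96 s, if anything falls off the work surface, if the arm or the gripper's body presses on something with over 40 N, if the wrist force passes 120 N, or if a joint passes its speed limit or range.

## Working session

There is one attempt and no reset: what is moved stays moved. The work goes in short steps, Python scripts to look and compute and a tool call to move; the robot and the scene stay as the last step left them, time stands still between calls to the robot, and variables do not carry over. Pictures are saved under pics/ and viewed, at most 14 in all, crops included, and the job is handed in when it is done.

Besides the shell and the picture viewer there is one more tool, called after "Emit:" as a command line: name --pt "numbers of a row" for each row, then --argument value for the rest. carry_out: Moves the arm, as the interface text tells. Its arguments: {"type":"object","properties":{"commands":{"type":"array","items":{"type":"array","items":{"type":"number"}}},"force":{"type":"number"}},"required":["commands"]}

```bash
mkdir -p pics; python3 - <<'E'
from bench import *
import cv2,numpy as np
s=read_state();print({k:np.round(v,3).tolist() for k,v in s.items()})
for n in("top","side"):
    c=snapshot(n);cv2.imwrite(f"pics/{n}0.png",c["image"][:,:,::-1])
    print(n,{k:np.round(v,4).tolist() for k,v in c.items() if k!="image"})
E
```

```text
{'clock': 0.0, 'joint_positions': [-1.277, 0.469, -0.049, 1.534, 0.024, 1.141, -0.082], 'joint_vel': [-0.001, 0.0, 0.002, -0.002, -0.0, 0.002, 0.0], 'tau': [0.0, -51.032, -0.046, -23.772, 0.011, 0.007, -0.0], 'eef_pos': [213.888, 639.522, 199.453], 'tcp_rot': [[-0.948, 0.317, -0.001], [0.317, 0.948, -0.002], [-0.0, -0.002, -1.0]], 'wrist_force': [0.141, 0.378, -0.37], 'torque': [-0.056, -0.005, 0.008], 'grasp_force': 0.0, 'finger_gap': 85.308}
top {'vfov': 45.9596, 'cx': 320.8005, 'cy': 205.1757, 'origin': [279.1612, 158.4031, 1065.3439], 'rotation': [[0.0278, -0.978, 0.2068], [-0.9996, -0.0286, -0.0007], [0.0066, -0.2067, -0.9784]]}
side {'vfov': 42.2426, 'cx': 324.9919, 'cy': 202.8526, 'origin': [124.7556, -548.7611, 593.0592], 'rotation': [[0.8937, -0.2461, 0.3751], [-0.4486, -0.5033, 0.7385], [0.007, -0.8283, -0.5602]]}
```

View pics/top0.png

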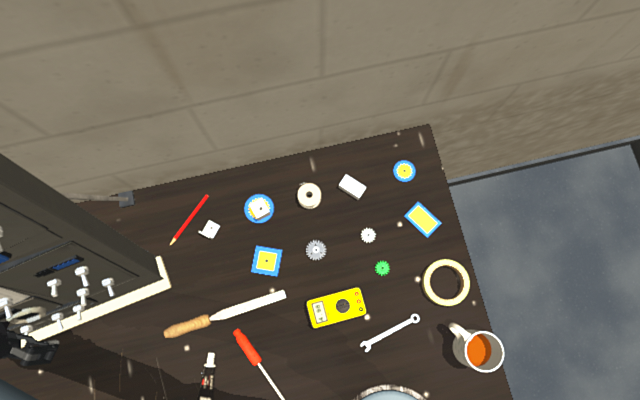

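View pics/side0.png

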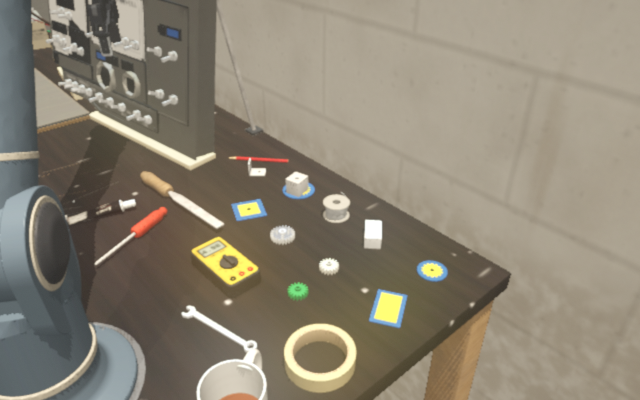

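The top view shows the block on the gear pad (259,208), the block pad (267,261), the gear (316,250), the reel (309,195) and the spacer (352,186). It also shows the pinion pad (404,171), the pinion (368,235), the spacer pad (423,219) and the bracket (209,230). The side view shows the same layout, and the cabinet is at the left.

```bash
cat > h.py <<'E'
from bench import *
import cv2,numpy as np
def ray(c,u,v):
    f=200/np.tan(np.radians(c["vfov"])/2)
    return np.array(c["rotation"])@np.array([(u-c["cx"])/f,(v-c["cy"])/f,1.])
def unproj(c,u,v,z):
    d=ray(c,u,v);o=np.array(c["origin"]);return o+d*(z-o[2])/d[2]
def proj(c,p):
    f=200/np.tan(np.radians(c["vfov"])/2)
    q=np.array(c["rotation"]).T@(np.array(p)-c["origin"]);return np.array([c["cx"]+f*q[0]/q[2],c["cy"]+f*q[1]/q[2]])
def rectify(c,x0,x1,y0,y1,z,s=2):
    # bird's-eye at height z: image up=+x, left=+y, s px/mm
    P=np.float32([[x1,y1],[x1,y0],[x0,y0],[x0,y1]])
    src=np.float32([proj(c,[a,b,z]) for a,b in P]);dst=np.float32([[(y1-b)*s,(x1-a)*s] for a,b in P])
    return cv2.warpPerspective(c["image"],cv2.getPerspectiveTransform(src,dst),(int((y1-y0)*s),int((x1-x0)*s)),flags=cv2.INTER_CUBIC)
def blobs(c,z,kind,roi):
    # minAreaRect of coloured regions on plane z, sub-mm grid
    x0,x1,y0,y1=roi;s=2;im=rectify(c,x0,x1,y0,y1,z,s);h=cv2.cvtColor(im,cv2.COLOR_RGB2HSV)
    m={"pad":cv2.inRange(h,(85,90,60),(125,255,255)),"yellow":cv2.inRange(h,(20,90,80),(38,255,255)),
       "white":cv2.inRange(h,(0,0,95),(180,75,255))}[kind]
    out=[]
    for k in cv2.findContours(m,cv2.RETR_EXTERNAL,cv2.CHAIN_APPROX_NONE)[0]:
        if cv2.contourArea(k)<300*s*s*.6: continue
        (u,v),(w,l),a=cv2.minAreaRect(k)
        out.append((round(x1-v/s,1),round(y1-u/s,1),round(w/s,1),round(l/s,1),round(a,1)))
    return out
E
python3 - <<'E'
from h import *
c=snapshot("top");d=snapshot("side")
R=(300,600,-50,420)
for n in("pinion_pad","spacer_pad"):pass
for nm,(a,b) in dict(block=[(261,207),(297,183)],gearpad=[(259,208),(298,190)],blockpad=[(267,261),(249,210)],gear=[(316,250),(283,234)],reel=[(309,195),(337,207)],spacer=[(352,186),(373,234)],ppad=[(404,171),(432,270)],pinion=[(368,235),(329,266)],spad=[(423,219),(389,308)],bracket=[(209,230),(257,170)],cabcorner=[(168,283),(213,158)],tip=[(35,345),(100,40)]).items():
    A=np.c_[ray(c,*a),-ray(d,*b)];t=np.linalg.lstsq(A,np.array(d["origin"])-c["origin"],rcond=None)[0]
    print(nm,unproj(c,*a,3).round(),unproj(d,*b,3).round(),"tri",(np.array(c["origin"])+t[0]*ray(c,*a)).round())
for z,k in((3,"pad"),(3,"yellow"),(10,"white"),(24,"white"),(34,"white")):
    print(z,k,blobs(c,z,k,R))
print(proj(c,read_state()["eef_pos"]),proj(d,read_state()["eef_pos"]))
im=rectify(c,*R,3,1.7);cv2.imwrite("pics/rect.png",im[:,:,::-1]);print(im.shape)
E
```

```text
block [495. 295.   3.] [500. 324.   3.] tri [491. 292.  24.]
gearpad [493. 299.   3.] [490. 297.   3.] tri [493. 300.   1.]
blockpad [372. 275.   3.] [373. 273.   3.] tri [372. 275.   2.]
gear [400. 166.   3.] [403. 171.   3.] tri [400. 166.   8.]
reel [527. 186.   3.] [535. 205.   3.] tri [523. 185.  19.]
spacer [551.  86.   3.] [554.  97.   3.] tri [549.  87.  12.]
ppad [591. -35.   3.] [592. -35.   3.] tri [591. -35.   3.]
pinion [438.  48.   3.] [439.  52.   3.] tri [437.  49.   7.]
spad [478. -77.   3.] [478. -78.   3.] tri [478. -77.   3.]
bracket [439. 410.   3.] [442. 414.   3.] tri [438. 409.   6.]
cabcorner [317. 492.   3.] [369. 510.   3.] tri [316. 485.  25.]
tip [177. 766.   3.] [ 250. 1580.    3.] tri [203. 614. 269.]
3 pad [(373.3, 276.3, 63.7, 63.7, 7.8), (486.5, -41.0, 37.0, 17.0, 90.0), (492.8, 300.5, 70.5, 70.0, 90.0), (580.0, -26.1, 50.7, 25.1, 32.4)]
3 yellow [(311.2, 103.2, 21.5, 86.5, 90.0), (373.3, 276.6, 37.3, 37.1, 7.9), (588.2, -34.2, 23.5, 30.5, 90.0)]
10 white [(307.8, 248.8, 14.5, 38.5, 90.0), (372.7, 275.8, 41.8, 41.8, 8.3), (400.0, 166.0, 47.0, 47.0, 9
[... 337 characters left out ...]
 35.4, 45.0), (437.4, 402.5, 32.8, 38.4, 25.9), (489.1, 298.0, 49.1, 49.9, 60.4), (522.0, 185.0, 63.0, 55.0, 90.0), (545.6, 88.3, 60.3, 38.7, 32.2), (583.8, -31.0, 32.5, 37.0, 90.0), (589.9, 178.9, 23.3, 9.9, 74.5), (583.2, 358.2, 33.5, 123.5, 90.0)]
34 white [(307.5, 246.5, 14.0, 37.0, 90.0), (370.6, 273.1, 40.9, 40.8, 8.0), (397.2, 166.0, 45.5, 46.0, 90.0), (433.0, 51.9, 35.0, 35.9, 8.1), (435.8, 400.2, 32.4, 38.0, 26.6), (487.1, 296.6, 48.7, 49.4, 60.4), (519.5, 184.8, 62.0, 54.5, 90.0), (543.1, 89.0, 59.8, 38.2, 32.4), (582.2, -29.2, 35.5, 36.5, 90.0), (588.5, 179.1, 26.1, 9.8, 75.1), (581.8, 353.0, 36.5, 134.0, 90.0)]
[ 44.07432468 334.78652951] [116.23057165  68.142487  ]
(510, 799, 3)
```

View pics/rect.png

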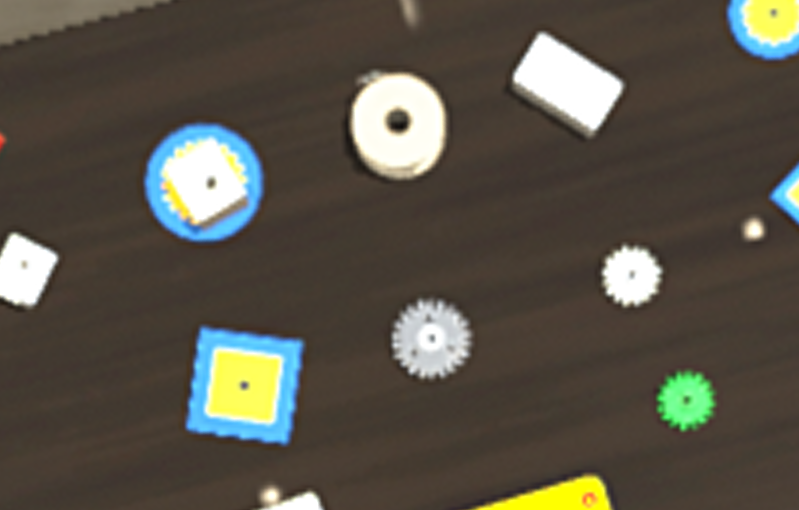

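The rectified view shows the pads, reel, gear and pinion clearly. The block and the spacer need a closer look to get their yaw.

```bash
python3 - <<'E'
from h import *
c=snapshot("top");d=snapshot("side")
print(blobs(c,3,"pad",(400,660,-150,30)),blobs(c,3,"yellow",(400,660,-150,30)),blobs(d,3,"pad",(340,660,-150,330)))
print("bright")
for z,x,y in((34,488,297),(24,546,88)):
    im=rectify(c,x-50,x+50,y-50,y+50,z,4);g=cv2.cvtColor(im,cv2.COLOR_RGB2HSV)
    m=cv2.inRange(g,(0,0,215),(180,40,255));m=cv2.morphologyEx(m,cv2.MORPH_OPEN,np.ones((25,25)))
    k=max(cv2.findContours(m,0,1)[0],key=cv2.contourArea);(u,v),wl,a=cv2.minAreaRect(k);print(x+50-v/4,y+50-u/4,np.array(wl)/4,a)
def T(im):return cv2.resize(im,(400,400))
a=T(rectify(c,438,538,247,347,34,4));b=T(rectify(c,496,596,38,138,24,4));e=T(rectify(d,438,538,247,347,34,4))[:,:400]
cv2.imwrite("pics/z.png",cv2.resize(np.hstack([a,e])[:,:,::-1],(800,400)))
E
```

```text
[(478.1, -75.7, 75.5, 52.1, 43.2), (592.2, -34.5, 54.1, 54.8, 45.0)] [(478.1, -75.9, 56.5, 31.6, 43.2), (592.8, -34.9, 30.9, 31.3, 26.6)] [(372.8, 275.9, 62.5, 60.4, 7.8), (477.7, -75.7, 73.1, 48.2, 43.0), (490.4, 292.3, 55.1, 67.6, 13.7), (591.6, -34.7, 52.9, 51.2, 38.7)]
bright
488.88367462158203 295.497745513916 [40.63766479 34.46468735] 59.534454345703125
546.7571487426758 87.51139831542969 [56.76184082 32.2187233 ] 32.087059020996094
```

View pics/z.png

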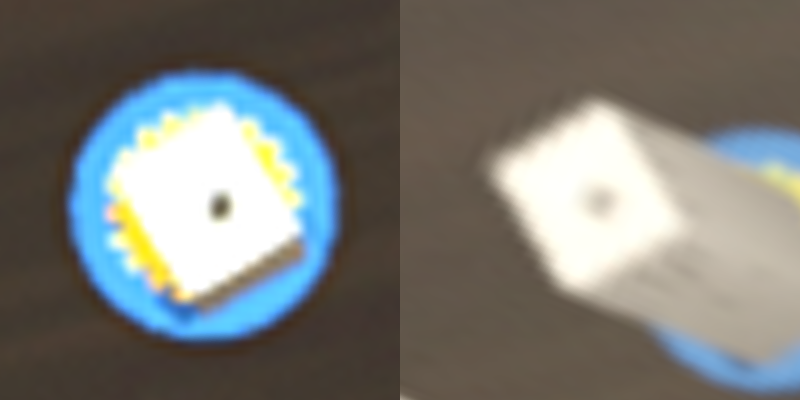

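```bash
cat >> h.py <<'E'
def to(x,y,z,yaw=None):
    # residual in tool units from the present measured pose; yaw = world angle of tool y
    S=[read_state() for _ in range(4)];s=S[-1];R=np.array(s["tcp_rot"]);p=np.mean([q["eef_pos"] for q in S],0)
    y0=np.degrees(np.arctan2(R[1,1],R[0,1]))
    print("t",round(s["clock"],2),"tcp",p.round(1),"yaw %.1f tilt %.2f,%.2f"%(y0,*np.degrees(R[:2,2])),"gap %.1f"%s["finger_gap"],"q",np.round(s["joint_positions"],2),"f",np.round(s["wrist_force"],1))
    t=np.radians(y0 if yaw is None else yaw)
    Rt=np.c_[[np.sin(t),-np.cos(t),0],[np.cos(t),np.sin(t),0],[0,0,-1]]
    if yaw is not None: print("turn z %.1f"%(-(yaw-y0)))
    print("units after turn",(Rt.T@(np.array([x,y,z])-p)/30).round(2),"before turn",(R.T@(np.array([x,y,z])-p)/30).round(2))
E
python3 - <<'E'
from h import *
to(180,560,200);to(200,440,200);to(330,370,200);to(487.5,295.3,120,120)
E
```

```text
t 0.3 tcp [214.  640.  200.1] yaw 71.5 tilt -0.01,-0.04 gap 85.2 q [-1.28  0.47 -0.05  1.53  0.02  1.14 -0.08] f [-0.7 -0.2 -0.1]
units after turn [-0.23 -2.89  0.  ] before turn [ 0.23 -2.89  0.01]
t 0.3 tcp [214.  640.  200.1] yaw 71.5 tilt -0.01,-0.04 gap 85.2 q [-1.28  0.47 -0.05  1.53  0.02  1.14 -0.08] f [-0.7 -0.2 -0.1]
units after turn [ 1.67 -6.47  0.  ] before turn [-1.67 -6.47  0.01]
t 0.3 tcp [214.  640.  200.1] yaw 71.5 tilt -0.01,-0.04 gap 85.2 q [-1.28  0.47 -0.05  1.53  0.02  1.14 -0.08] f [-0.7 -0.2 -0.1]
units after turn [ 6.52 -7.31  0.  ] before turn [-6.52 -7.31  0.01]
t 0.3 tcp [214.  640.  200.1] yaw 71.5 tilt -0.01,-0.04 gap 85.2 q [-1.28  0.47 -0.05  1.53  0.02  1.14 -0.08] f [-0.7 -0.2 -0.1]
turn z -48.5
units after turn [  2.15 -14.51   2.67] before turn [-12.29  -8.     2.68]
```

Emit:
carry_out --pt "0.05 -0.72 0 0 0 0 -1" --pt "0.05 -0.72 0 0 0 0 -1" --pt "0.05 -0.72 0 0 0 0 -1" --pt "0.05 -0.72 0 0 0 0 -1" --pt "-0.47 -0.9 0 0 0 0 -1" --pt "-0.47 -0.9 0 0 0 0 -1" --pt "-0.47 -0.9 0 0 0 0 -1" --pt "-0.47 -0.9 0 0 0 0 -1" --force 40

```text
clock: 1.3
eef_pos: [200.3, 438.8, 200.6]
tcp_rot: [[-0.948, 0.317, 0.0], [0.317, 0.948, 0.0], [-0.0, 0.0, -1.0]]
wrist_force: [-0.0, -0.2, 0.3]
finger_gap: 85.5
grasp_force: 0.0
```

```bash
sed -i 's/\[np.sin(t),-np.cos(t),0\]/[-np.sin(t),np.cos(t),0]/' h.py; python3 - <<'E'
from h import *
to(330,370,200);to(487.5,295.3,120,120)
E
```

```text
t 1.3 tcp [200.3 438.8 200.6] yaw 71.5 tilt 0.01,0.02 gap 85.5 q [-1.19  0.16 -0.04  1.97  0.01  1.01  0.01] f [-0.  -0.2  0.3]
units after turn [-4.83 -0.81  0.02] before turn [-4.83 -0.81  0.02]
t 1.3 tcp [200.3 438.8 200.6] yaw 71.5 tilt 0.01,0.02 gap 85.5 q [-1.19  0.16 -0.04  1.97  0.01  1.01  0.01] f [-0.  -0.2  0.3]
turn z -48.5
units after turn [-5.9  -8.93  2.69] before turn [-10.59  -1.5    2.69]
```

Emit:
carry_out --pt "-0.8 -0.13 0 0 0 0 -1" --pt "-0.8 -0.13 0 0 0 0 -1" --pt "-0.8 -0.13 0 0 0 0 -1" --pt "-0.8 -0.13 0 0 0 0 -1" --pt "-0.8 -0.13 0 0 0 0 -1" --pt "-0.8 -0.13 0 0 0 0 -1" --pt "-0.96 -0.12 0 0 0 0 -1" --pt "-0.96 -0.12 0 0 0 0 -1" --pt "-0.96 -0.12 0 0 0 0 -1" --pt "-0.96 -0.12 0 0 0 0 -1" --pt "-0.96 -0.12 0 0 0 0 -1" --pt "-0.96 -0.12 0 0 0 0 -1"

```text
clock: 2.8
eef_pos: [487.2, 296.2, 200.6]
tcp_rot: [[-0.948, 0.317, 0.0], [0.317, 0.948, 0.0], [-0.0, 0.0, -1.0]]
wrist_force: [0.1, 0.6, 0.1]
finger_gap: 85.2
grasp_force: 0.0
```

Emit:
carry_out --pt "0 0 0.5 0 0 -9.7 -1" --pt "0 0 0.5 0 0 -9.7 -1" --pt "0 0 0.5 0 0 -9.7 -1" --pt "0 0 0.5 0 0 -9.7 -1" --pt "0 0 0.5 0 0 -9.7 -1" --pt "0 0 0 0 0 0 -1"

```text
clock: 3.55
eef_pos: [485.6, 296.1, 124.5]
tcp_rot: [[-0.867, -0.498, -0.002], [-0.498, 0.867, -0.001], [0.003, 0.0, -1.0]]
wrist_force: [0.2, 0.3, 0.1]
finger_gap: 85.2
grasp_force: 0.0
```

```bash
python3 - <<'E'
from h import *
to(487.5,295.3,8,120)
for n in("top","side"):
    c=snapshot(n);u,v=proj(c,[487,295,37]).astype(int);im=c["image"][max(v-100,0):v+60,u-100:u+100]
    cv2.imwrite(f"pics/a_{n}.png",cv2.resize(im,None,fx=2,fy=2)[:,:,::-1])
cv2.imwrite("pics/a.png",np.hstack([cv2.resize(cv2.imread(f"pics/a_{n}.png"),(400,320)) for n in("top","side")]))
E
```

```text
t 3.55 tcp [485.6 296.1 124.5] yaw 119.9 tilt -0.13,-0.07 gap 85.2 q [-0.62  0.38  0.    1.87 -0.    0.9   1.47] f [0.2 0.3 0.1]
turn z -0.1
units after turn [-0.04 -0.05  3.88] before turn [-0.05 -0.05  3.88]
```

View pics/a.png

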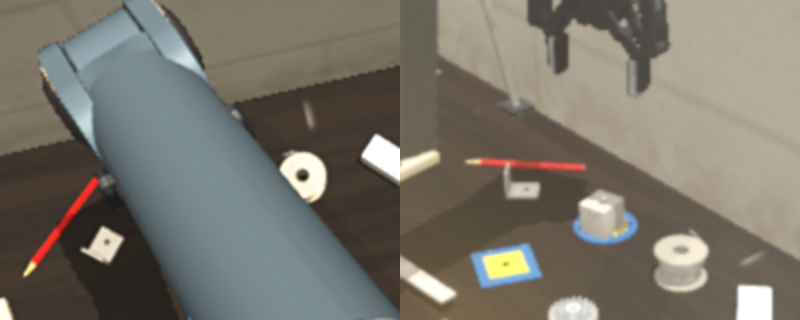

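The arm is above the block in a clear pose, with the fingers open above it in the side view. I'll descend and grip.

Emit:
carry_out --pt "-0.02 -0.02 0.8 0 0 0 -1" --pt "-0.02 -0.02 0.8 0 0 0 -1" --pt "0 0 0.8 0 0 0 -1" --pt "0 0 0.8 0 0 0 -1" --pt "0 0 0.45 0 0 0 -1" --pt "0 0 0.23 0 0 0 -1" --pt "0 0 0 0 0 0 1" --pt "0 0 0 0 0 0 1" --pt "0 0 0 0 0 0 1" --pt "0 0 0 0 0 0 1" --pt "0 0 0 0 0 0 1" --pt "0 0 0 0 0 0 1" --force 40

```text
clock: 5.15
eef_pos: [488.0, 296.2, 9.1]
tcp_rot: [[-0.866, -0.5, -0.0], [-0.5, 0.866, 0.0], [-0.0, 0.0, -1.0]]
wrist_force: [1.1, -0.2, -0.1]
finger_gap: 0.2
grasp_force: 0.0
```

The fingers shut on nothing, so I'm taking a look.

```bash
cat >> h.py <<'E'
def look(name,x,y,z=20,cams=("side","top"),w=70,f=4):
    L=[]
    for n in cams:
        c=snapshot(n);u,v=proj(c,[x,y,z]).astype(int)
        im=cv2.copyMakeBorder(c["image"],w,w,w,w,cv2.BORDER_CONSTANT)[v:v+2*w,u:u+2*w]
        L.append(cv2.resize(im,(400,400),interpolation=cv2.INTER_CUBIC))
    cv2.imwrite(f"pics/{name}.png",np.hstack(L)[:,:,::-1])
E
python3 - <<'E'
from h import *
look("b",487,295);to(487,295,9)
E
```

```text
t 5.25 tcp [488.  296.2   9.1] yaw 120.0 tilt -0.00,0.00 gap -0.0 q [-0.62  0.54  0.    1.95 -0.    0.66  1.48] f [ 0.  -0.3 -0.3]
units after turn [ 0.05 -0.02  0.  ] before turn [ 0.05 -0.02  0.  ]
```

View pics/b.png

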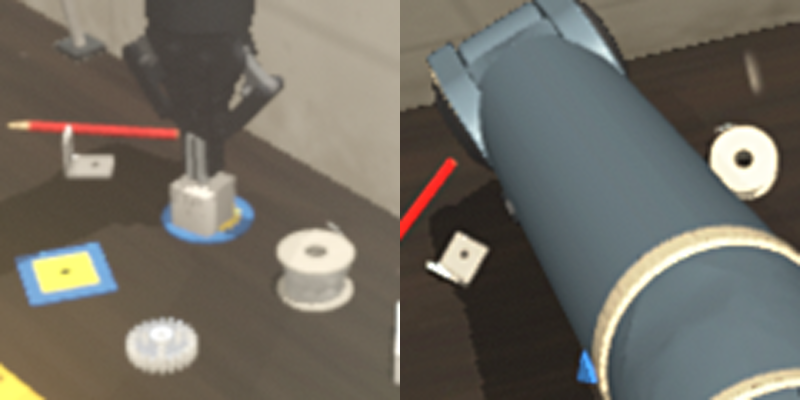

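The side crop shows the shut fingers behind the block, around crop (195,155). I'll compare where the projection says they should be with where they are.

```bash
python3 - <<'E'
from h import *
d=snapshot("side");u0,v0=proj(d,[487,295,20]).astype(int)
P={z:((proj(d,[488,296.2,z])-[u0-70,v0-70])*400/140).round() for z in(9,28,37,60,80)};print(P)
im=cv2.resize(d["image"][v0-45:v0+25,u0-45:u0+45],(900,700),interpolation=cv2.INTER_CUBIC)
im=cv2.resize(im,(770,600))
for z in(9,37,60):
    q=(proj(d,[488,296.2,z])-[u0-45,v0-45])*[770/90,600/70];cv2.circle(im,tuple(q.astype(int).tolist()),4,(255,0,0),-1)
cv2.imwrite("pics/b2.png",im[:,:,::-1])
E
```

```text
{9: array([203., 212.]), 28: array([203., 190.]), 37: array([202., 179.]), 60: array([202., 152.]), 80: array([201., 127.])}
```

View pics/b2.png

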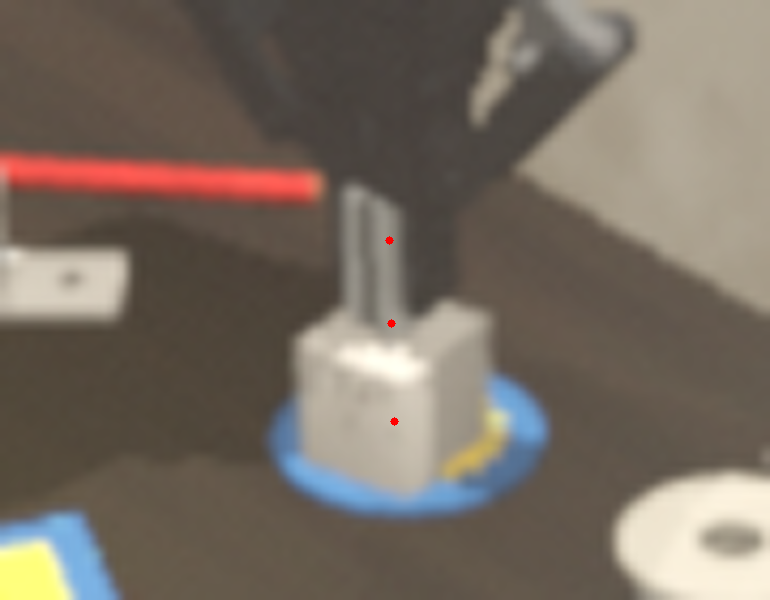

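```bash
python3 - <<'E'
from h import *
d=snapshot("side");u,v=proj(d,[487,295,37]).astype(int)
print("seen",u-100+99,max(v-100,0)+41,[ (u-100+(a-400)/2,v-100+b/2) for a,b in((558,70),(638,95))])
for z in(124.5,137.5,150,165):print(z,proj(d,[485.6,296.1,z]).round(1))
print("start tip",[proj(d,[214,640,z]).round() for z in (200,213,230)])
s=read_state();print({k:np.round(v,2).tolist() for k,v in s.items() if k in("tau","eef_pos","wrist_force","finger_gap")})
E
```

```text
seen 295 118 [(np.float64(275.0), np.float64(112.0)), (np.float64(315.0), np.float64(124.5))]
124.5 [294.7 139.1]
137.5 [294.5 133.1]
150 [294.3 127.3]
165 [294.1 120.2]
start tip [array([116.,  68.]), array([115.,  62.]), array([113.,  54.])]
{'tau': [0.0, -46.8, 0.61, -16.08, 0.01, 0.0, -0.0], 'eef_pos': [488.0, 296.21, 9.08], 'wrist_force': [0.47, 0.58, -0.03], 'finger_gap': -0.37}
```

The seen tip height says the true tip stands about 28–30 mm above the reported z: open tips were seen at z≈169 against 137 expected. The shut tips now hover just at the block's top. x and y agree, so I'll treat z as biased and descend in checked steps.

Emit:
carry_out --pt "0 0 -0.1 0 0 0 -1" --pt "0 0 0 0 0 0 -1" --pt "0 0 0 0 0 0 -1" --pt "0 0 0 0 0 0 -1" --pt "0 0 0 0 0 0 -1" --pt "0 0 0 0 0 0 -1" --pt "0 0 0.3 0 0 0 -1" --pt "0 0 0.3 0 0 0 -1" --pt "0 0 0 0 0 0 -1"

```text
clock: 6.48
eef_pos: [487.2, 295.7, -7.1]
tcp_rot: [[-0.866, -0.5, -0.002], [-0.5, 0.866, -0.001], [0.002, -0.0, -1.0]]
wrist_force: [-0.1, -0.1, 0.2]
finger_gap: 85.3
grasp_force: 0.0
```

```bash
python3 - <<'E'
from h import *
to(487.5,295.3,-20,120)
d=snapshot("side");u,v=proj(d,[487,295,30]).astype(int)
im=cv2.resize(d["image"][v-40:v+30,u-45:u+45],(770,600),interpolation=cv2.INTER_CUBIC);p=np.array(read_state()["eef_pos"])
yd=np.array([-.5,.866,0])*42.5
for s in(-1,1):
  for z in(0,13,41):
    q=(proj(d,p+s*yd+[0,0,z])-[u-45,v-40])*[770/90,600/70];cv2.circle(im,tuple(q.astype(int).tolist()),4,[(255,0,0),(255,0,255),(0,255,0)][[0,13,41].index(z)],-1)
cv2.imwrite("pics/c.png",im[:,:,::-1])
E
```

```text
t 6.47 tcp [487.2 295.7  -7.1] yaw 120.0 tilt -0.11,-0.07 gap 85.3 q [-0.62  0.56  0.    1.95 -0.    0.63  1.48] f [-0.1 -0.1  0.2]
turn z 0.0
units after turn [-0.   -0.02  0.43] before turn [-0.   -0.02  0.43]
```

View pics/c.png

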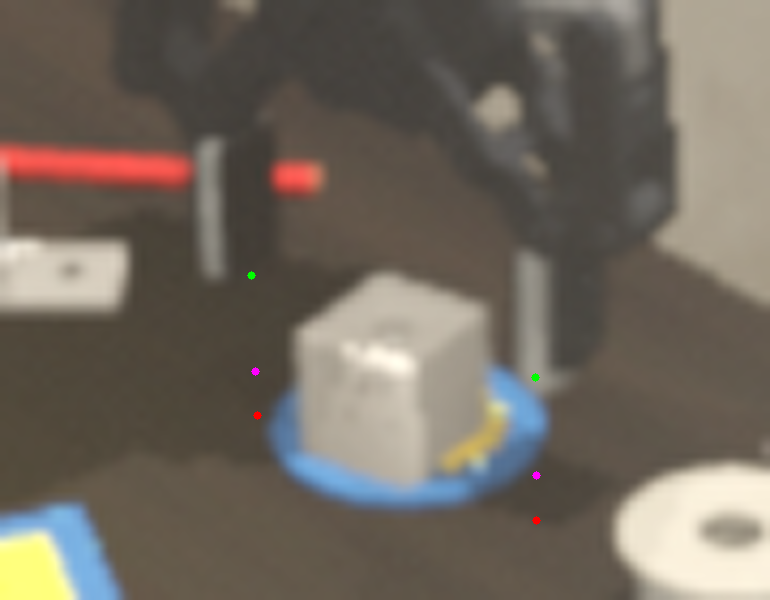

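The magenta, red and green points (reading +13, 0, +41) against the finger ends at (235,277) and (548,385) confirm it: true TCP z is about the reading plus 27, and x/y is fine. I'll descend to reading -18 and grip.

Emit:
carry_out --pt "0 0 0.2 0 0 0 -1" --pt "0 0 0.15 0 0 0 -1" --pt "0 0 0 0 0 0 0.5" --pt "0 0 0 0 0 0 1" --pt "0 0 0 0 0 0 1" --pt "0 0 0 0 0 0 1" --pt "0 0 0 0 0 0 1" --pt "0 0 0 0 0 0 1" --force 40

```text
clock: 7.52
eef_pos: [488.4, 296.4, -16.1]
tcp_rot: [[-0.866, -0.5, 0.001], [-0.5, 0.866, 0.001], [-0.001, 0.0, -1.0]]
wrist_force: [-0.2, -0.5, 3.1]
finger_gap: 31.3
grasp_force: 41.2
```

Emit:
carry_out --pt "0 0 -0.4 0 0 0 1" --pt "0 0 -0.8 0 0 0 1" --pt "0 0 -0.8 0 0 0 1" --pt "0 0 0 0 0 9.5 1" --pt "0 0 0 0 0 9.5 1" --pt "0 0 0 0 0 9.5 1" --pt "0 0 0 0 0 9.5 1" --pt "0 0 0 0 0 0 1"

```text
clock: 8.52
eef_pos: [487.7, 296.3, 43.9]
tcp_rot: [[-0.991, 0.137, -0.0], [0.137, 0.991, -0.0], [0.0, -0.0, -1.0]]
wrist_force: [-0.2, -1.1, -1.3]
finger_gap: 31.2
grasp_force: 40.7
```

```bash
python3 - <<'E'
from h import *
to(373.3,276.4,-15.5,82)
E
```

```text
t 8.53 tcp [487.7 296.3  43.9] yaw 82.1 tilt -0.01,-0.01 gap 31.2 q [-0.75  0.49  0.17  1.94 -0.12  0.73  0.92] f [-0.2 -1.1 -1.3]
turn z 0.1
units after turn [ 3.68 -1.19  1.98] before turn [ 3.69 -1.18  1.98]
```

Emit:
carry_out --pt "0.74 -0.24 0 0 0 0 1" --pt "0.74 -0.24 0 0 0 0 1" --pt "0.74 -0.24 0 0 0 0 1" --pt "0.74 -0.24 0 0 0 0 1" --pt "0.73 -0.22 0 0 0 0 1" --pt "0 0 0.7 0 0 0 1" --pt "0 0 0.7 0 0 0 1" --pt "0 0 0 0 0 0 1"

```text
clock: 9.52
eef_pos: [372.4, 275.8, 0.8]
tcp_rot: [[-0.991, 0.137, -0.002], [0.137, 0.991, -0.002], [0.002, -0.002, -1.0]]
wrist_force: [0.2, 1.4, -0.7]
finger_gap: 31.0
grasp_force: 40.7
```

```bash
python3 - <<'E'
from h import *
to(373.3,276.4,-15.5,82);look("d",373,276,30,w=45)
E
```

```text
t 9.53 tcp [372.4 275.8   0.8] yaw 82.1 tilt -0.14,-0.10 gap 31.0 q [-0.85  0.43  0.15  2.2  -0.12  0.52  0.83] f [ 0.2  1.4 -0.7]
turn z 0.1
units after turn [-0.03  0.02  0.54] before turn [-0.03  0.02  0.54]
```

View pics/d.png

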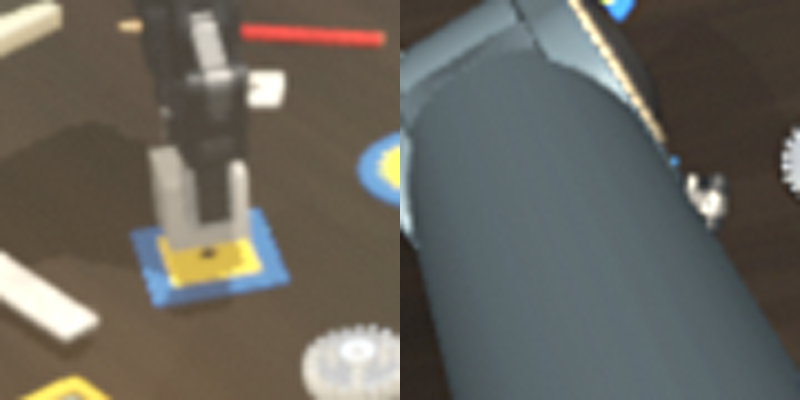

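The side view shows the block squared above the block pad (dot at (208,252)). Now I'll lower, release and rise.

Emit:
carry_out --pt "0 0 0.3 0 0 0 1" --pt "-0.02 0.02 0.22 0 0 0 1" --pt "0 0 0 0 0 0 1" --pt "0 0 0 0 0 0 -0.2" --pt "0 0 0 0 0 0 -0.4" --pt "0 0 0 0 0 0 -0.4" --pt "0 0 -0.5 0 0 0 -0.4" --pt "0 0 -0.8 0 0 0 -0.4" --pt "0 0 -0.8 0 0 0 -0.4" --pt "0 0 0 0 0 0 -0.4"

```text
clock: 10.88
eef_pos: [375.5, 278.3, 51.4]
tcp_rot: [[-0.99, 0.139, 0.004], [0.139, 0.99, 0.004], [-0.003, 0.004, -1.0]]
wrist_force: [0.8, 0.5, -0.9]
finger_gap: 59.9
grasp_force: 0.0
```

```bash
python3 - <<'E'
from h import *
to(400,166,-24,82);to(492.8,300.3,-24,82)
E
```

```text
t 10.88 tcp [375.5 278.3  51.4] yaw 82.0 tilt 0.21,0.21 gap 59.9 q [-0.87  0.34  0.17  2.17 -0.1   0.64  0.8 ] f [ 0.8  0.5 -0.9]
turn z 0.0
units after turn [-1.33 -3.59  2.51] before turn [-1.32 -3.6   2.5 ]
t 10.88 tcp [375.5 278.3  51.4] yaw 82.0 tilt 0.21,0.21 gap 59.9 q [-0.87  0.34  0.17  2.17 -0.1   0.64  0.8 ] f [ 0.8  0.5 -0.9]
turn z 0.0
units after turn [-3.77  1.27  2.51] before turn [-3.76  1.26  2.53]
```

Emit:
carry_out --pt "-0.33 -0.9 0 0 0 0 -0.4" --pt "-0.33 -0.9 0 0 0 0 -0.4" --pt "-0.33 -0.9 0 0 0 0 -0.4" --pt "-0.33 -0.9 0 0 0 0 -0.4" --pt "0 0 0.8 0 0 0 -0.4" --pt "0 0 0.7 0 0 0 -0.4" --pt "0 0 0 0 0 0 -0.4"

```text
clock: 11.75
eef_pos: [396.9, 163.8, 2.9]
tcp_rot: [[-0.99, 0.139, -0.003], [0.139, 0.99, -0.002], [0.003, -0.002, -1.0]]
wrist_force: [-0.7, 0.5, 0.8]
finger_gap: 59.8
grasp_force: 0.0
```

```bash
python3 - <<'E'
from h import *
to(400,166,-24,82);look("e",395,190,20,w=65)
E
```

```text
t 11.75 tcp [396.9 163.8   2.9] yaw 82.0 tilt -0.20,-0.11 gap 59.8 q [-0.64  0.39  0.18  2.27 -0.14  0.49  1.08] f [-0.7  0.5  0.8]
turn z -0.0
units after turn [-0.09  0.09  0.9 ] before turn [-0.09  0.09  0.9 ]
```

View pics/e.png

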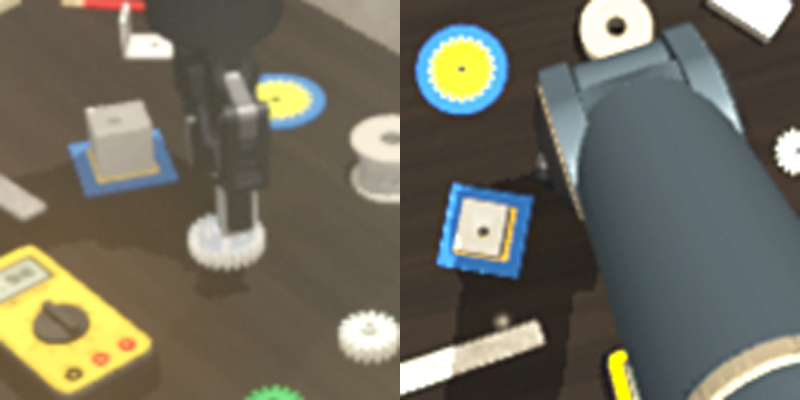

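The block sits square on its pad. The fingers straddle the gear at (228,235), so I'll go down and grip.

Emit:
carry_out --pt "-0.06 0.06 0.45 0 0 0 -0.4" --pt "0 0 0.35 0 0 0 -0.4" --pt "0 0 0 0 0 0 -0.4" --pt "0 0 0 0 0 0 -0.4"

```text
clock: 12.35
eef_pos: [400.3, 166.1, -20.1]
tcp_rot: [[-0.99, 0.139, -0.0], [0.139, 0.99, -0.0], [0.0, -0.0, -1.0]]
wrist_force: [-0.3, -0.2, -0.7]
finger_gap: 59.5
grasp_force: 0.0
```

```bash
python3 - <<'E'
from h import *
to(400,166,-24,82)
d=snapshot("side");u,v=proj(d,[400,166,15]).astype(int)
cv2.imwrite("pics/f.png",cv2.resize(d["image"][v-35:v+25,u-40:u+40],(800,600),interpolation=cv2.INTER_CUBIC)[:,:,::-1])
E
```

```text
t 12.35 tcp [400.3 166.1 -20.1] yaw 82.0 tilt -0.02,-0.00 gap 59.5 q [-0.62  0.44  0.16  2.28 -0.16  0.44  1.1 ] f [-0.3 -0.2 -0.7]
turn z 0.0
units after turn [ 0.01 -0.    0.13] before turn [ 0.01 -0.    0.13]
```

View pics/f.png

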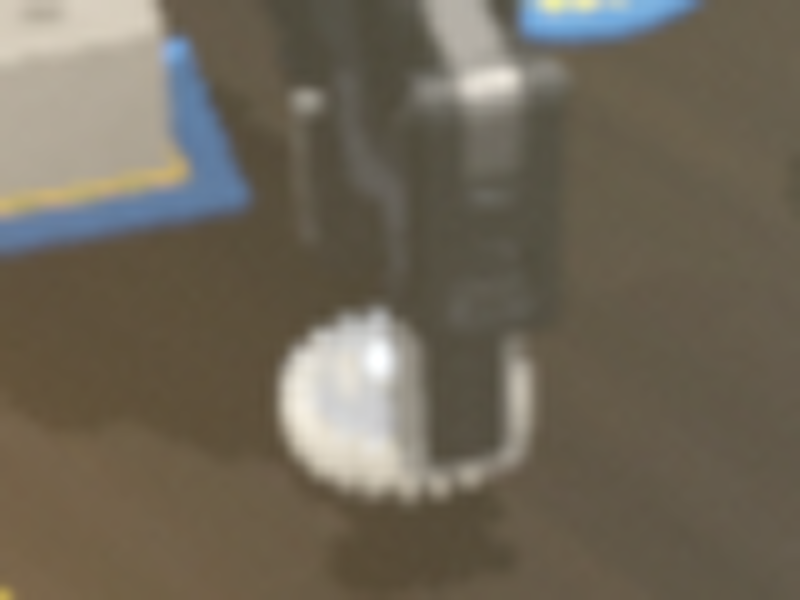

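Emit:
carry_out --pt "0 0 0.2 0 0 0 -0.4" --pt "0 0 0 0 0 0 -0.2" --pt "0 0 0 0 0 0 0.1" --pt "0 0 0 0 0 0 0.3" --pt "0 0 0 0 0 0 0.3" --pt "0 0 0 0 0 0 0.3" --force 25

```text
clock: 13.15
eef_pos: [400.2, 166.0, -25.9]
tcp_rot: [[-0.99, 0.139, -0.0], [0.139, 0.99, -0.0], [0.0, -0.0, -1.0]]
wrist_force: [-1.2, -1.2, 5.5]
finger_gap: 42.5
grasp_force: 25.3
```

Emit:
carry_out --pt "0 0 -0.3 0 0 0 0.3" --pt "0 0 -0.8 0 0 0 0.3" --pt "0 0 -0.9 0 0 0 0.3" --pt "0 0 0 0 0 0 0.3"

```text
clock: 13.65
eef_pos: [402.1, 167.1, 35.8]
tcp_rot: [[-0.99, 0.139, 0.004], [0.139, 0.99, 0.003], [-0.004, 0.003, -1.0]]
wrist_force: [0.4, 0.4, -0.6]
finger_gap: 42.5
grasp_force: 25.5
```

```bash
python3 - <<'E'
from h import *
to(492.8,300.3,-22.5,82)
c=snapshot("top")
im=rectify(c,440,545,250,350,3,4);h=cv2.cvtColor(im,cv2.COLOR_RGB2HSV)
for lo,hi in(((85,90,60),(125,255,255)),((20,90,80),(38,255,255))):
    k=max(cv2.findContours(cv2.inRange(h,lo,hi),0,1)[0],key=cv2.contourArea);(u,v),r=cv2.minEnclosingCircle(k);print(545-v/4,350-u/4,r/4)
E
```

```text
t 13.65 tcp [402.1 167.1  35.8] yaw 82.0 tilt 0.26,0.16 gap 42.5 q [-0.66  0.33  0.2   2.25 -0.12  0.57  1.06] f [ 0.4  0.4 -0.6]
turn z 0.0
units after turn [-2.38  4.82  1.94] before turn [-2.37  4.81  1.97]
492.8376998901367 300.32757568359375 35.74583053588867
492.9898147583008 300.5123481750488 23.094701766967773
```

Emit:
carry_out --pt "-0.4 0.81 0 0 0 0 0.3" --pt "-0.4 0.81 0 0 0 0 0.3" --pt "-0.4 0.81 0 0 0 0 0.3" --pt "-0.41 0.81 0 0 0 0 0.3" --pt "-0.41 0.81 0 0 0 0 0.3" --pt "-0.41 0.81 0 0 0 0 0.3" --pt "0 0 0.6 0 0 0 0.3" --pt "0 0 0.6 0 0 0 0.3" --pt "0 0 0.3 0 0 0 0.3" --pt "0 0 0 0 0 0 0.3" --pt "0 0 0 0 0 0 0.3"

```text
clock: 15.08
eef_pos: [493.1, 300.2, -10.7]
tcp_rot: [[-0.99, 0.14, 0.0], [0.14, 0.99, 0.0], [-0.0, 0.0, -1.0]]
wrist_force: [0.6, 0.6, -0.2]
finger_gap: 42.4
grasp_force: 25.5
```

```bash
python3 - <<'E'
from h import *
to(492.9,300.4,-22.5,82)
E
```

```text
t 15.07 tcp [493.1 300.2 -10.7] yaw 82.0 tilt 0.03,0.02 gap 42.4 q [-0.75  0.58  0.17  1.95 -0.16  0.63  0.95] f [ 0.6  0.6 -0.2]
turn z -0.0
units after turn [0.01 0.   0.39] before turn [0.01 0.   0.39]
```

Emit:
carry_out --pt "0 0 0.2 0 0 0 0.3" --pt "0 0 0.19 0 0 0 0.3" --pt "0 0 0 0 0 0 0.3" --pt "0 0 0 0 0 0 -0.1" --pt "0 0 0 0 0 0 -0.4" --pt "0 0 0 0 0 0 -0.4" --pt "0 0 -0.4 0 0 0 -0.4" --pt "0 0 -0.8 0 0 0 -0.4" --pt "0 0 -0.9 0 0 0 -0.4" --pt "0 0 0 0 0 0 -0.4" --pt "0 0 0 0 0 0 -0.4"

```text
clock: 16.45
eef_pos: [492.5, 300.3, 40.3]
tcp_rot: [[-0.99, 0.139, -0.0], [0.139, 0.99, 0.0], [0.0, 0.0, -1.0]]
wrist_force: [0.1, -0.3, 0.2]
finger_gap: 60.1
grasp_force: 0.0
```

```bash
python3 - <<'E'
from h import *
to(436.6,49.6,-24,82)
E
```

```text
t 16.45 tcp [492.5 300.3  40.3] yaw 82.0 tilt -0.02,0.00 gap 60.1 q [-0.77  0.5   0.19  1.92 -0.14  0.73  0.94] f [ 0.1 -0.3  0.2]
turn z 0.0
units after turn [ 0.68 -8.53  2.14] before turn [ 0.68 -8.53  2.14]
```

Emit:
carry_out --pt "0.08 -0.95 0 0 0 0 -0.3" --pt "0.08 -0.95 0 0 0 0 -0.3" --pt "0.08 -0.95 0 0 0 0 -0.3" --pt "0.08 -0.95 0 0 0 0 -0.3" --pt "0.07 -0.95 0 0 0 0 -0.3" --pt "0.07 -0.95 0 0 0 0 -0.3" --pt "0.07 -0.95 0 0 0 0 -0.3" --pt "0.07 -0.94 0 0 0 0 -0.3" --pt "0.07 -0.94 0 0 0 0 -0.3" --pt "0 0 0.5 0 0 0 -0.3" --pt "0 0 0 0 0 0 -0.3" --pt "0 0 0 0 0 0 -0.3"

```text
clock: 17.95
eef_pos: [437.2, 50.0, 25.1]
tcp_rot: [[-0.99, 0.139, -0.001], [0.139, 0.99, -0.0], [0.001, -0.0, -1.0]]
wrist_force: [-0.3, 0.2, -0.1]
finger_gap: 55.4
grasp_force: 0.0
```

```bash
python3 - <<'E'
from h import *
to(436.6,49.6,-25,82)
c=snapshot("top");d=snapshot("side")
a=rectify(c,360,540,230,350,3,2.2);b=cv2.resize(d["image"][130:290,250:410],(400,400),interpolation=cv2.INTER_CUBIC)
a=cv2.resize(a,(267,400));cv2.imwrite("pics/g.png",np.hstack([a,b])[:,:,::-1])
for k in("white","yellow","pad"):print(k,blobs(c,14,k,(350,540,225,350)))
E
```

```text
t 17.95 tcp [437.2  50.   25.1] yaw 82.0 tilt -0.04,-0.00 gap 55.4 q [-0.39  0.36  0.22  2.24 -0.14  0.56  1.37] f [-0.3  0.2 -0.1]
turn z 0.0
units after turn [ 0.02 -0.02  1.67] before turn [ 0.02 -0.02  1.67]
white [(373.2, 275.5, 41.9, 42.5, 7.9), (490.8, 299.0, 49.5, 50.0, 90.0)]
yellow []
pad [(374.9, 274.8, 63.1, 57.7, 7.7), (490.8, 298.8, 69.5, 69.5, 90.0)]
```

View pics/g.png

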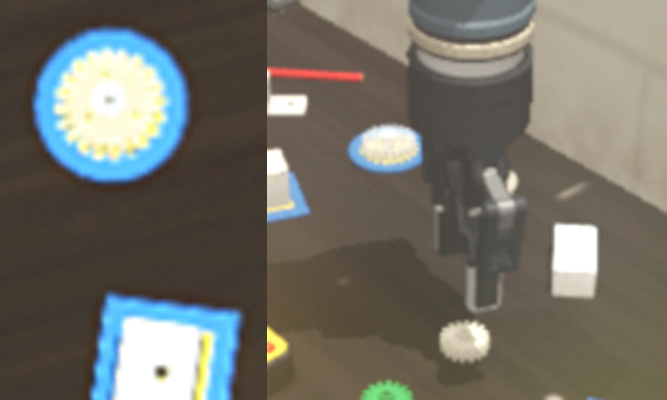

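The gear is centred on its pad at (110,105). The gripper is above the pinion, so I'll descend and grip it.

Emit:
carry_out --pt "0.02 -0.02 0.7 0 0 0 -0.3" --pt "0 0 0.6 0 0 0 -0.3" --pt "0 0 0.3 0 0 0 -0.3" --pt "0 0 0.1 0 0 0 -0.3" --pt "0 0 0 0 0 0 -0.3" --pt "0 0 0 0 0 0 0" --pt "0 0 0 0 0 0 0.3" --pt "0 0 0 0 0 0 0.5" --pt "0 0 0 0 0 0 0.5" --pt "0 0 0 0 0 0 0.5" --force 25

```text
clock: 19.3
eef_pos: [437.1, 49.4, -25.0]
tcp_rot: [[-0.99, 0.139, 0.001], [0.139, 0.99, 0.001], [-0.001, 0.001, -1.0]]
wrist_force: [-0.9, -0.1, 4.6]
finger_gap: 30.3
grasp_force: 24.3
```

Emit:
carry_out --pt "0 0 -0.3 0 0 0 0.5" --pt "0 0 -0.8 0 0 0 0.5" --pt "0 0 -0.9 0 0 0 0.5" --pt "0 0 0 0 0 0 0.5" --pt "0 0 0 0 0 0 0.5"

```text
clock: 19.92
eef_pos: [436.3, 49.3, 34.2]
tcp_rot: [[-0.99, 0.139, -0.0], [0.139, 0.99, 0.0], [0.0, 0.0, -1.0]]
wrist_force: [-0.3, 0.5, 0.3]
finger_gap: 30.6
grasp_force: 24.8
```

```bash
python3 - <<'E'
from h import *
to(592.4,-34.7,-23,82)
E
```

```text
t 19.93 tcp [436.3  49.3  34.2] yaw 82.0 tilt -0.01,0.01 gap 30.6 q [-0.4   0.34  0.23  2.24 -0.14  0.58  1.36] f [-0.3  0.5  0.3]
turn z 0.0
units after turn [-5.54 -2.05  1.91] before turn [-5.54 -2.05  1.9 ]
```

Emit:
carry_out --pt "-0.92 -0.34 0 0 0 0 0.5" --pt "-0.92 -0.34 0 0 0 0 0.5" --pt "-0.92 -0.34 0 0 0 0 0.5" --pt "-0.92 -0.34 0 0 0 0 0.5" --pt "-0.93 -0.34 0 0 0 0 0.5" --pt "-0.93 -0.35 0 0 0 0 0.5" --pt "0 0 0.6 0 0 0 0.5" --pt "0 0 0.6 0 0 0 0.5" --pt "0 0 0.3 0 0 0 0.5" --pt "0 0 0 0 0 0 0.5" --pt "0 0 0 0 0 0 0.5"

```text
clock: 21.3
eef_pos: [592.9, -34.5, -10.4]
tcp_rot: [[-0.99, 0.139, 0.001], [0.139, 0.99, 0.0], [-0.001, 0.0, -1.0]]
wrist_force: [-1.0, -0.7, -0.5]
finger_gap: 30.3
grasp_force: 24.8
```

```bash
python3 - <<'E'
from h import *
to(592.4,-34.7,-22.5,82)
E
```

```text
t 21.3 tcp [592.9 -34.5 -10.4] yaw 82.0 tilt 0.04,0.01 gap 30.3 q [-0.17  0.6   0.21  1.91 -0.2   0.65  1.59] f [-1.  -0.7 -0.5]
turn z 0.0
units after turn [ 0.01 -0.01  0.4 ] before turn [ 0.01 -0.01  0.4 ]
```

Lower, release and rise. While rising I'll start turning towards the spacer's yaw of -32°, which is +114° about tool z.

Emit:
carry_out --pt "0 0 0.2 0 0 0 0.5" --pt "0 0 0.2 0 0 0 0.5" --pt "0 0 0 0 0 0 0.5" --pt "0 0 0 0 0 0 0" --pt "0 0 0 0 0 0 -0.2" --pt "0 0 0 0 0 0 -0.2" --pt "0 0 -0.4 0 0 0 -0.2" --pt "0 0 -0.8 0 0 0 -0.2" --pt "0 0 -0.9 0 0 0 -0.6" --pt "0 0 0 0 0 0 -1"

```text
clock: 22.55
eef_pos: [594.8, -34.9, 43.2]
tcp_rot: [[-0.99, 0.139, 0.006], [0.139, 0.99, 0.0], [-0.005, 0.001, -1.0]]
wrist_force: [0.3, -0.1, 0.3]
finger_gap: 83.7
grasp_force: 0.0
```

Emit:
carry_out --pt "0 0 0 0 0 10.4 -1" --pt "0 0 0 0 0 10.4 -1" --pt "0 0 0 0 0 10.4 -1" --pt "0 0 0 0 0 10.4 -1" --pt "0 0 0 0 0 10.4 -1" --pt "0 0 0 0 0 10.4 -1" --pt "0 0 0 0 0 10.4 -1" --pt "0 0 0 0 0 10.4 -1" --pt "0 0 0 0 0 10.4 -1" --pt "0 0 0 0 0 10.4 -1" --pt "0 0 0 0 0 10 -1" --pt "0 0 0 0 0 0 -1"

```text
clock: 24.05
eef_pos: [592.2, -34.5, 39.7]
tcp_rot: [[0.528, 0.849, -0.001], [0.849, -0.528, -0.001], [-0.001, -0.001, -1.0]]
wrist_force: [0.4, -0.5, -0.7]
finger_gap: 85.1
grasp_force: 0.0
```

```bash
python3 - <<'E'
from h import *
to(547,87.5,-17,-32)
E
```

```text
t 24.05 tcp [592.2 -34.5  39.7] yaw -31.9 tilt -0.07,-0.04 gap 85.1 q [-0.56  0.64  0.76  1.91 -0.58  0.84 -0.04] f [ 0.4 -0.5 -0.7]
turn z 0.1
units after turn [ 2.65 -3.43  1.89] before turn [ 2.66 -3.43  1.89]
```

Emit:
carry_out --pt "0.66 -0.86 0 0 0 0 -1" --pt "0.66 -0.86 0 0 0 0 -1" --pt "0.67 -0.86 0 0 0 0 -1" --pt "0.67 -0.85 0 0 0 0 -1" --pt "0 0 0.4 0 0 0 -0.6" --pt "0 0 0 0 0 0 -0.6" --pt "0 0 0 0 0 0 -0.6"

```text
clock: 24.92
eef_pos: [548.1, 85.8, 28.4]
tcp_rot: [[0.531, 0.847, 0.0], [0.847, -0.531, -0.001], [-0.0, 0.001, -1.0]]
wrist_force: [0.2, -0.8, -0.2]
finger_gap: 68.4
grasp_force: 0.0
```

```bash
python3 - <<'E'
from h import *
to(547,87.5,-22,-32)
c=snapshot("top");d=snapshot("side")
a=rectify(c,548,638,-80,10,3,4);b=cv2.resize(d["image"][150:310,290:450],(400,400),interpolation=cv2.INTER_CUBIC)
cv2.imwrite("pics/h.png",np.hstack([cv2.resize(a,(400,400)),b])[:,:,::-1])
E
```

```text
t 24.93 tcp [548.1  85.8  28.4] yaw -32.1 tilt 0.02,-0.04 gap 68.4 q [-0.8   0.6   0.77  2.01 -0.6   0.77 -0.23] f [ 0.2 -0.8 -0.2]
turn z -0.1
units after turn [ 0.03 -0.06  1.68] before turn [ 0.03 -0.06  1.68]
```

View pics/h.png

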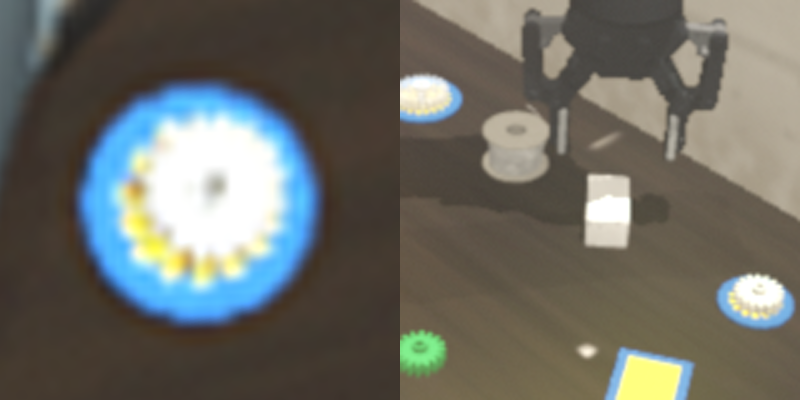

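The pinion is centred on its pad; the offset in the view is parallax. The gripper straddles the spacer, so I'll descend and grip.

Emit:
carry_out --pt "0.02 -0.04 0.7 0 0 0 -0.6" --pt "0 0 0.6 0 0 0 -0.6" --pt "0 0 0.3 0 0 0 -0.6" --pt "0 0 0.08 0 0 0 -0.6" --pt "0 0 0 0 0 0 -0.3" --pt "0 0 0 0 0 0 0.2" --pt "0 0 0 0 0 0 0.6" --pt "0 0 0 0 0 0 0.6" --pt "0 0 0 0 0 0 0.6" --pt "0 0 0 0 0 0 0.6" --force 35

```text
clock: 26.28
eef_pos: [547.6, 88.7, -21.5]
tcp_rot: [[0.53, 0.848, 0.001], [0.848, -0.53, 0.001], [0.001, 0.001, -1.0]]
wrist_force: [-1.0, 0.4, 5.0]
finger_gap: 29.5
grasp_force: 36.0
```

Emit:
carry_out --pt "0 0 -0.3 0 0 0 0.6" --pt "0 0 -0.8 0 0 0 0.6" --pt "0 0 -0.9 0 0 0 0.6" --pt "0 0 0 0 0 5.6 0.6" --pt "0 0 0 0 0 5.6 0.6" --pt "0 0 0 0 0 0 0.6"

```text
clock: 27.02
eef_pos: [546.6, 88.7, 37.9]
tcp_rot: [[0.684, 0.73, -0.001], [0.73, -0.684, -0.0], [-0.001, -0.0, -1.0]]
wrist_force: [-1.3, -0.0, -0.8]
finger_gap: 29.5
grasp_force: 35.3
```

```bash
python3 - <<'E'
from h import *
to(478.0,-75.8,-18.5,-43.2)
E
```

```text
t 27.02 tcp [546.6  88.7  37.9] yaw -43.1 tilt -0.03,-0.02 gap 29.5 q [-0.85  0.61  0.83  2.   -0.63  0.8  -0.4 ] f [-1.3 -0.  -0.8]
turn z 0.1
units after turn [-5.56  2.09  1.88] before turn [-5.56  2.08  1.88]
```

Emit:
carry_out --pt "-0.92 0.35 0 0 0 0 0.6" --pt "-0.92 0.35 0 0 0 0 0.6" --pt "-0.92 0.35 0 0 0 0 0.6" --pt "-0.92 0.35 0 0 0 0 0.6" --pt "-0.92 0.35 0 0 0 0 0.6" --pt "-0.92 0.34 0 0 0 0 0.6" --pt "0 0 0.6 0 0 0 0.6" --pt "0 0 0.6 0 0 0 0.6" --pt "0 0 0.3 0 0 0 0.6" --pt "0 0 0 0 0 0 0.6" --pt "0 0 0 0 0 0 0.6"

```text
clock: 28.4
eef_pos: [479.8, -75.1, -6.7]
tcp_rot: [[0.684, 0.729, 0.001], [0.729, -0.684, -0.0], [0.0, 0.001, -1.0]]
wrist_force: [0.5, 0.8, 0.3]
finger_gap: 28.9
grasp_force: 35.3
```

```bash
python3 - <<'E'
from h import *
to(478.8,-75,-18.5,-43.2)
E
```

```text
t 28.4 tcp [479.8 -75.1  -6.7] yaw -43.2 tilt 0.04,-0.00 gap 28.9 q [-0.51  0.58  0.75  2.18 -0.69  0.63 -0.01] f [0.5 0.8 0.3]
turn z 0.0
units after turn [-0.02 -0.03  0.39] before turn [-0.02 -0.03  0.39]
```

Emit:
carry_out --pt "-0.01 -0.02 0.2 0 0 0 0.6" --pt "0 0 0.2 0 0 0 0.6" --pt "0 0 0 0 0 0 0.6" --pt "0 0 0 0 0 0 0.1" --pt "0 0 0 0 0 0 -0.5" --pt "0 0 0 0 0 0 -0.5" --pt "0 0 -0.4 0 0 0 -0.5" --pt "0 0 -0.9 0 0 0 -0.5" --pt "0 0 -1 0 0 0 -0.5" --pt "0 0 -1 0 0 0 -0.5" --pt "0 0 -1 0 0 0 -0.5" --pt "0 0 0 0 0 0 -0.5"

```text
clock: 29.9
eef_pos: [480.4, -75.1, 112.1]
tcp_rot: [[0.684, 0.729, 0.005], [0.729, -0.684, 0.001], [0.004, 0.003, -1.0]]
wrist_force: [-0.2, -0.4, -1.8]
finger_gap: 64.4
grasp_force: 0.0
```

Emit:
carry_out --pt "-0.7 -0.6 0 0 0 0 -0.5" --pt "0.6 -0.6 0 0 0 0 -0.5" --pt "0.8 -0.6 0 0 0 0 -0.5" --pt "0.8 -0.6 0 0 0 0 -0.5" --pt "0.8 -0.6 0 0 0 0 -0.5" --pt "0.8 -0.6 0 0 0 0 -0.5" --pt "0.8 -0.6 0 0 0 0 -0.5" --pt "0 0 0 0 0 0 -0.5" --pt "0 0 0 0 0 0 -0.5"

```text
clock: 31.02
eef_pos: [466.4, 95.9, 109.5]
tcp_rot: [[0.685, 0.729, -0.001], [0.729, -0.685, -0.001], [-0.001, -0.0, -1.0]]
wrist_force: [0.1, -0.4, 0.0]
finger_gap: 64.0
grasp_force: 0.0
```

```bash
python3 - <<'E'
from h import *
to(478,-75,100)
c=snapshot("top");d=snapshot("side")
print("pads",blobs(c,3,"pad",(340,640,-130,345)))
for z,n,r in((37,"block",(345,402,248,306)),(14,"gear",(465,520,272,330)),(14,"pinion",(570,614,-58,-12)),(27,"spacer",(440,516,-112,-38))):
    s=4;x0,x1,y0,y1=r
    for cn,cam in(("top",c),("side",d)):
        h=cv2.cvtColor(rectify(cam,*r,z,s),cv2.COLOR_RGB2HSV);m=cv2.inRange(h,(0,0,170),(180,45,255));m=cv2.morphologyEx(m,2,np.ones((15,15)))
        k=cv2.findContours(m,0,1)[0]
        if k:
            (u,v),wl,a=cv2.minAreaRect(max(k,key=cv2.contourArea));print(n,cn,round(x1-v/s,1),round(y1-u/s,1),np.round(np.array(wl)/s,1),round(a,1))
cv2.imwrite("pics/i.png",np.hstack([cv2.resize(c["image"][110:310,200:470],(400,300),interpolation=cv2.INTER_CUBIC),cv2.resize(d["image"][130:340,200:480],(400,300),interpolation=cv2.INTER_CUBIC)])[:,:,::-1])
E
```

```text
t 31.02 tcp [466.4  95.9 109.5] yaw -43.2 tilt -0.05,-0.04 gap 64.0 q [-1.09  0.39  1.01  2.13 -0.44  0.85 -0.57] f [ 0.1 -0.4  0. ]
units after turn [-3.88  4.18  0.32] before turn [-3.88  4.18  0.32]
pads [(373.3, 276.5, 63.3, 63.7, 7.7), (477.9, -75.7, 75.5, 52.1, 42.9), (492.8, 300.5, 70.5, 70.0, 90.0), (589.6, -48.9, 25.6, 53.6, 10.5)]
block top 373.0 276.1 [33.5 37.9] 9.2
block side 371.2 270.0 [49.6 40.4] 8.0
gear top 494.1 297.9 [40.8 36.2] 90.0
gear side 490.2 296.5 [50.  48.5] 90.0
pinion top 586.1 -20.4 [31.8 16.8] 90.0
pinion side 589.9 -37.7 [39.3 34.5] 40.2
spacer top 478.9 -76.0 [59.3 33.7] 43.3
spacer side 473.2 -83.4 [77.3 34.8] 42.4
```

View pics/i.png

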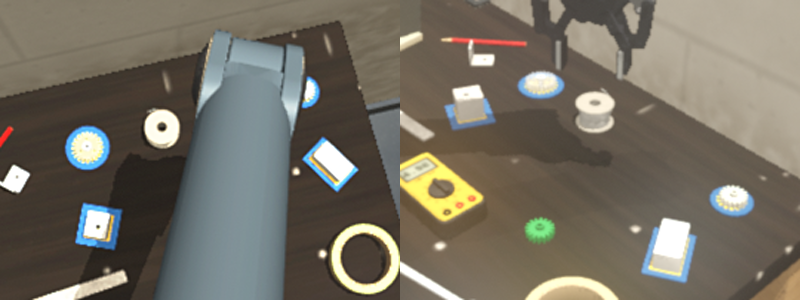

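All four parts lie on their own pads in both views. The block and the spacer measure within about 1 mm and 2° of their outlines, the gear and the pinion look centred, and the reel and bracket are undisturbed. I'm handing the job in.

```bash
python3 -c "
from bench import *
print(close_job())"
```

```text
the job is handed in; nothing more can be done
None
```

The job is handed in at about 31 s (verdict not shown): all four parts are flat on their own pads, block and spacer measured within about 1 mm and 2°, gear and pinion checked by eye as centred, reel and bracket untouched; the arm's reported z read about 27 mm too low, so the first block grasp closed on air and I corrected for it.

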